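# Sort two bayonet caps and hold one at half-turn

### The job

Two look-alike bayonet caps lie on the bench: first put the narrow one away in the empty stand of its own size and let go of it. Then insert the wide cap in the notches of the blue seal canister until its flange is fully home, and twist it clockwise (seen from above) against the sprung ring to the half-turn, where the cap's yellow pointers meet the yellow marks, short of the click towards the red lock marks. Finish while holding it there: do not let go, as the spring would turn it back; leave the black bulldog clip where it is.

Things in the scene. Friction and masses are not known exactly. Their poses are not given: they have to be found in the camera images.
- wide_cap: wide bayonet cap, loose, 0.14 kg, upright. Origin: centre of its underside, z up. Grey spigot 48 mm across, z 0 to 16 mm, with two steel lugs at its foot along +x and -x (ends 33 mm from the axis, 9 mm wide, 6 tall); black flange 78 mm across, z 16 to 24; orange bar handle on it. Same when turned half a revolution about z. May swap places with the narrow cap.
- wide_grip (a point): middle of the wide cap's bar handle, 38 mm above its origin, axes as the cap's. The bar is 50 mm long along x, 14 mm thick along y, from z = 24 to 52 mm of the cap; grip it across the 14 mm. Yellow pointer lines on the flange run outward from both bar ends.
- narrow_cap: narrow bayonet cap, loose, 0.10 kg, alike except in width: spigot 30 mm across, lug ends 22 mm from the axis, flange 60 mm across; same heights, same orange bar handle along x. Origin: centre of its underside, z up.
- canister: blue round strap-seal feed canister, 96 mm across (112 at its foot), 90 mm tall, fixed. Origin: centre of its underside, z up; +x and -x point to the two entry notches. The wide cap, bar along this x, drops in until its flange rests on the rim: its origin is then 74 mm above this one. It can then be turned clockwise from above, up to 2 mm loose in height, and springs back if let go.
- mouth (a point): centre of the canister's mouth, level with the rim (90 mm up), axes as the canister's. Aluminium collar 8 mm thick, flush with the rim, opening 54 mm across; its notches reach 39 mm from the axis and are 14 mm wide at the opening, wider outward. Rim marks on both sides: white at the notches, yellow 35 degrees clockwise (half-turn), red 70 degrees (lock). A sprung ball clicks at about 55 degrees.
- ring (a joint): clockwise turn (rad) of the sprung ring inside the canister, 0 at rest, at most 1.08. The cap's lugs meet its dogs after about 0.1 rad of twist and then carry it along; spring 0.2 Nm/rad plus 0.04 Nm. At the half-turn it reads about 0.5; past 0.85 the cap has clicked.
- narrow_stand: empty aluminium stand for the narrow cap, 68 mm across (76 at its foot), 30 mm tall, fixed; round well 51 mm across, 25 mm deep. Origin: centre of its underside, z up. The narrow cap hangs in it, at any yaw, flange on the rim: its origin is then 14 mm above the stand's. May swap places with the wide stand.
- wide_stand: like stand for the wide cap, 88 mm across (96 at its foot), 30 mm tall, well 73 mm across, fixed; it stays empty. Origin: centre of its underside. Between the stands and the canister stands the label printer, its lid raised to 220 mm; the raised arm of the blue sealer left of the canister reaches 300 mm: carry things across well above.
- clip: bystander: loose black bulldog clip lying flat, 66 x 32 mm, 20 mm tall. Origin: centre of its underside.

How it is judged:
By the outcome, as a careful person would: the job done as asked, in the order asked, and still so for the second after the job is handed in, while the arm keeps its last pose, push and grip.
It also fails if it takes over 67 s, if anything falls off the work surface, if the arm or the gripper's body presses on something with over 40 N, if the wrist force passes 120 N, or if a joint passes its speed limit or range.

### The arm

A 6-joint arm with a two-finger parallel gripper is mounted at the origin on the work surface; the furniture and walls round the work are solid. World frame = base frame: x ahead of the robot, y to its left, z up, the work surface at z = 0. Lengths are in m, angles in rad, forces in N, time in s.
With the tool pointing down it reaches from about 0.375 to 0.9 m from the base axis. Payload 3.1 kg.
Tool frame: the origin (TCP) lies on the centre line of the jaws, within the pads' length; the fingertips stand 8 mm ahead of it and the grasp point (between the pads) lies 11 mm behind it; z points along the fingers, y is the line along which they close (so a half turn about z gives the same grasp; the last joint's range is limited). The gripper opens to 85 mm and grips with 20 to 120 N. Pads are 22 mm wide; open, the fingers measure 114 mm over their backs; the gripper's body (76 mm by 85 mm) begins 54 mm behind the grasp point. The pads swing forward as they close: fully open they stand 13 mm farther back than shut.
Start: joints at [0.926, 0.527, 1.433, -0, 1.181, -0.178], TCP at [0.281, 0.558, 0.239] pointing down, gripper open.
Joint ranges: [-3.08, 3.08], [-0.75, 2.2], [0.22, 2.44], [-1.43, 4.57], [0, 2.65], [-2.85, 2.85]. Speed limits (rad/s): [2.79, 2.79, 3.14, 3.14, 3.14, 3.14].

### API

Orientations are given as a unit quaternion [x, y, z, w].
In Python, from station import * gives the robot as it stands.
- The arm moves only by the tool play_rows, never from a script. Its argument "rows" is a list of rows, each a list of 3 entries, a list of its own where there are three numbers: the turn, a rotation vector about the tool's x, y, z in degrees, then the shift along the tool's x, y, z in mm, then the closure, from 0 (fully open) to 1 (shut). In form: [[[ax, ay, az], [dx, dy, dz], jaw], ...]. A call has 1 to 12 rows; each row shifts and turns the commanded pose from where the row before left it, along the tool's axes as they then stand; what a row does not reach is not made up. A row lasts 1/12 s, in which the tool goes at most 41.7 mm and 7.16 degrees, less where a joint would pass 70% of its speed; a pose out of reach is approached as far as the arm can. A call with a gripper value outside its range is refused whole. The fingers move at their own pace and stop on an object; "grip_force" is the grip in N (left out, the last holds). Time passes only in rows, so rows that do not move let the fingers close. It gives the time, the measured TCP pose, the force, the opening and the grip force at its end, in the units of the state.
- sense(): the state, without advancing time (a new reading comes with each control period).
- snapshot(name): name is "side" or "top" or "wrist"; returns (picture, depth): 384x512x3 uint8, red, green, blue; 384x512 float32, m along the optical axis (not along the pixel's ray), 0 where there is no reading.
- get_calibration(name): a dict with "vfov" (degrees; the focal length in pixels is half the picture's height over the tangent of half this angle, whatever the lens; pixels are square), "cx", "cy" (the principal point, pixels), "xyz" and "attitude" of the camera in the world. Camera axes: x right, y down, z forward; pixel columns grow to the right and rows downward; lengths in m; the calibration is good to about 2 mm. A picture is of the moment at which its call begins: read the wrist's pose just before it. get_calibration takes no time and is no camera call; for the wrist camera it gives the pose at the moment of the call.
- sign_off(): hands the job in; it is judged then, once.
The state is a dict: "t": time; "q": joint angles; "qd": joint speeds; "tau": joint torques, N m; "tcp_pos": TCP position; "tool_rot": TCP orientation; "force": force on the tool from outside, world axes, zero at the start; "ft_torque": the same for the moment, N m; "finger_gap": opening from 0.0 (shut) to 1.0 (fully open); "gripper_force": force on a finger pad.
Only numpy, scipy, OpenCV 4.12 (cv2) and the standard library are available. Lean on these libraries where they do the work, as an engineer would, in place of code of your own. Each camera call takes 0.05 s, during which the arm holds its last target. There are 200 camera calls.

## Working session

There is one attempt and no reset: what is moved stays moved. The work goes in short steps, Python scripts to look and compute and a tool call to move; the robot and the scene stay as the last step left them, time stands still between calls to the robot, and variables do not carry over. Pictures are saved under pics/ and viewed, at most 10 in all, crops included, and the job is handed in when it is done.

Besides the shell and the picture viewer there is one more tool, called after "Emit:" by a JSON object that holds its "method" and its "body". play_rows: Moves the arm, as the interface text tells. Its arguments: {"type":"object","properties":{"rows":{"type":"array","items":{"type":"array"}},"grip_force":{"type":"number"}},"required":["rows"]}

```bash
mkdir -p pics
cat > h.py <<'E'
from station import *
import numpy as np, cv2
from scipy.spatial.transform import Rotation as R
def cam(c):
    f=192/np.tan(np.radians(c['vfov'])/2)
    a=np.array(c['attitude'],float)
    M=R.from_quat(a).as_matrix() if a.size==4 else a.reshape(3,3)
    return f,c['cx'],c['cy'],np.array(c['xyz']),M
def shot(n):
    c=get_calibration(n); p,d=snapshot(n); return c,p,d
def points(c,d):
    f,cx,cy,o,M=cam(c); v,u=np.mgrid[:384,:512]
    P=np.stack([(u-cx)/f*d,(v-cy)/f*d,d],-1)
    return P@M.T+o
def ray(c,u,v,z):
    f,cx,cy,o,M=cam(c); r=M@np.array([(u-cx)/f,(v-cy)/f,1]); return o+r*(z-o[2])/r[2]
def save(n,p): cv2.imwrite('pics/%s.png'%n,p[...,::-1])
E
python3 - <<'E'
from h import *
s=sense(); print({k:s[k] for k in('t','tcp_pos','tool_rot','force','finger_gap')})
for n in('top','side'):
    c,p,d=shot(n); print(c); save(n+'0',p); np.savez('pics/%s0.npz'%n,p=p,d=d,c=np.array(c,dtype=object))
t=cv2.imread('pics/top0.png')
E
```

```text
{'t': 0.0, 'tcp_pos': array([0.28023176, 0.55786493, 0.23832154]), 'tool_rot': array([ 2.30782359e-01,  9.73004780e-01, -1.00417052e-03, -4.37942388e-04]), 'force': array([ 1.2219042 ,  0.26712525, -0.05550779]), 'finger_gap': 0.9975593043339703}
{'vfov': 55.034926527032894, 'cx': 249.87198393155649, 'cy': 187.10510079924845, 'xyz': array([0.31215047, 0.04380826, 1.03139694]), 'attitude': array([-0.69647518,  0.71378844, -0.05475418,  0.04929886])}
{'vfov': 51.95977955036994, 'cx': 259.13274888246207, 'cy': 189.6744900982936, 'xyz': array([0.99232262, 0.76762612, 0.52173243]), 'attitude': array([ 0.2494772 ,  0.80762639, -0.50699862, -0.16868062])}
```

View pics/top0.png

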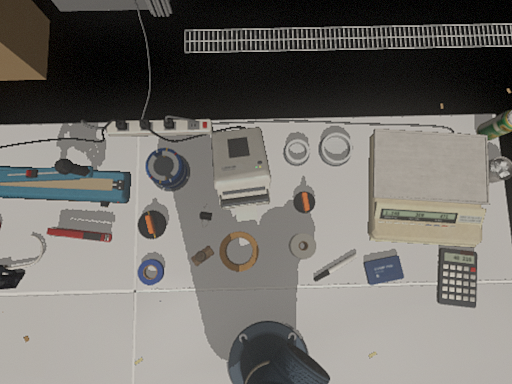

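View pics/side0.png

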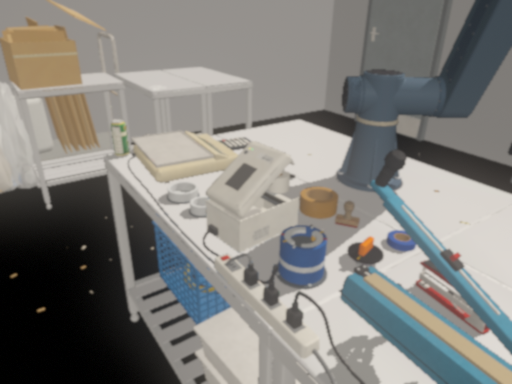

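Top view: wide cap near (152,224), narrow cap (304,202), canister (166,169), narrow stand (297,152), wide stand (336,149), clip (205,215). The side view shows the canister at (302,255) and the wide cap at (366,248); the narrow cap is hidden by the printer.

Run:
```python
from h import *
D={}
for n in('top','side'):
    z=np.load('pics/%s0.npz'%n,allow_pickle=True); p,d,c=z['p'],z['d'],z['c'].item(); P=points(c,d); D[n]=(p,d,c,P)
    hsv=cv2.cvtColor(p,cv2.COLOR_RGB2HSV)
    m=cv2.inRange(hsv,(3,190,120),(14,255,255))
    k,l,st,ce=cv2.connectedComponentsWithStats(m)
    for i in range(1,k):
        if st[i,4]>15:
            q=P[l==i]; w=np.median(q,0)
            xy=q[:,:2]-q[:,:2].mean(0); e=np.linalg.svd(xy,full_matrices=False)[2][0]
            print(n,'orange',st[i],ce[i].round(1),w.round(4),'yaw',np.degrees(np.arctan2(e[1],e[0])).round(1), 'ray52',ray(c,*ce[i],.052).round(4))
p,d,c,P=D['top']
for nm,(u,v),r in(('wcap',(152,224),16),('ncap',(304,202),14),('can',(166,169),24),('nst',(297,152),17),('wst',(336,149),20)):
    w=P[v-r:v+r,u-r:u+r].reshape(-1,3); h=w[:,2]
    print(nm,np.histogram(h,bins=np.arange(-.01,.13,.01))[0])
    for lo,hi in((.015,.03),(.025,.036),(.08,.1)):
        s=w[(h>lo)&(h<hi)]
        if len(s)>20:
            (a,b),rr=cv2.minEnclosingCircle((s[:,:2]*1000).astype(np.float32)); print('  ',lo,hi,len(s),round(a,1),round(b,1),'r',round(rr,1),'z',np.median(s[:,2]).round(4), 'mid',((s.max(0)+s.min(0))/2).round(4))
big=cv2.resize(p[120:290,120:370],None,fx=3.2,fy=3.2,interpolation=cv2.INTER_CUBIC); save('topcrop',big)
```

```text
wcap [209 161   8 516  18  37  73   0   0   0   0   0   0   0]
   0.015 0.03 524 365.4 305.3 r 39.4 z 0.0238 mid [0.3643 0.3052 0.0228]
   0.025 0.036 146 364.1 303.5 r 38.8 z 0.0263 mid [0.3654 0.3043 0.0299]
ncap [168 238   2 260   9  29  74   0   0   0   0   0   0   0]
   0.015 0.03 262 416.8 -112.5 r 30.8 z 0.0242 mid [ 0.4155 -0.1126  0.0245]
   0.025 0.036 104 415.9 -111.7 r 29.2 z 0.0258 mid [ 0.4165 -0.1109  0.0295]
can [439 586  28  29  13  47  28 206 221 397 298   0   0   0]
   0.015 0.03 42 497.2 242.8 r 41.0 z 0.0256 mid [0.4964 0.2418 0.0226]
   0.025 0.036 32 497.9 241.0 r 40.8 z 0.0285 mid [0.4974 0.24   0.0296]
   0.08 0.1 695 514.0 259.4 r 48.3 z 0.0897 mid [0.5138 0.2596 0.0872]
nst [251 638  38 120 103   0   0   0   0   0   0   0   0   0]
   0.015 0.03 139 560.2 -99.1 r 33.5 z 0.0274 mid [ 0.559  -0.0985  0.0227]
   0.025 0.036 201 560.2 -99.1 r 33.6 z 0.03 mid [ 0.5602 -0.0984  0.0305]
wst [289 937  81 155 134   0   0   0   0   0   0   0   0   0]
   0.015 0.03 196 566.3 -210.2 r 44.2 z 0.0274 mid [ 0.5662 -0.2095  0.0225]
   0.025 0.036 260 566.2 -210.5 r 44.1 z 0.03 mid [ 0.5662 -0.2095  0.0297]
```

View pics/topcrop.png

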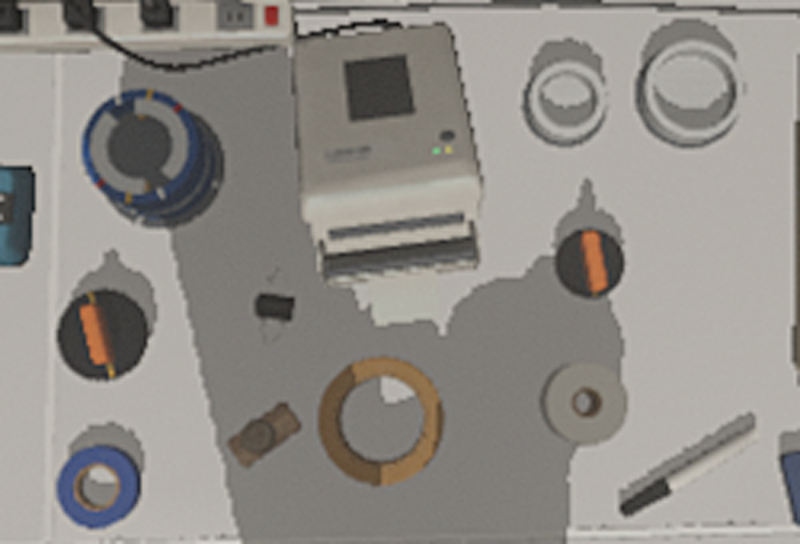

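The crop shows the canister's notches as dark gaps at about (110,115) and (160,190), with the caps' bars near-parallel to the image vertical. Heights match the text (flanges 24 mm, stands 30 mm, rim 90 mm). Next: bar yaws and the wrist camera's mounting.

```bash
cat >> h.py <<'E'
def go(pos,ydir=None):
    """print shift (tool axes, mm) and yaw turn (deg about tool z) to bring TCP to pos, tool y along ydir (deg, world)"""
    s=sense(); T=R.from_quat(s['tool_rot']).as_matrix()
    print('tcp',s['tcp_pos'].round(4),'F',np.round(s['force'],1),'gap',round(s['finger_gap'],3),'t',round(s['t'],2),'z-axis',T[:,2].round(4))
    y=np.degrees(np.arctan2(T[1,1],T[0,1])); print('tool y dir',y.round(2),'q6',s['q'][5].round(3))
    if pos is not None: print('shift mm',(T.T@(np.array(pos)-s['tcp_pos'])*1000).round(1))
    if ydir is not None: print('turn z',round(-((ydir-y+90)%180-90),2))  # tool z down
def bar(P,c0,lo=.044,hi=.06,r=.04):
    m=(P[...,2]>lo)&(P[...,2]<hi)&(np.hypot(P[...,0]-c0[0],P[...,1]-c0[1])<r)
    q=(P[m][:,:2]*1000).astype(np.float32); (x,y),(w,h),a=cv2.minAreaRect(q)
    e=np.linalg.svd(q-q.mean(0),full_matrices=False)[2][0]
    return q.mean(0),(x,y),(w,h),np.degrees(np.arctan2(e[1],e[0]))%180,np.median(P[m][:,2])
E
python3 - <<'E'
from h import *
z=np.load('pics/top0.npz',allow_pickle=True); P=points(z['c'].item(),z['d'])
for c in((.365,.305),(.416,-.112)): print(bar(P,c))
z2=np.load('pics/side0.npz',allow_pickle=True); P2=points(z2['c'].item(),z2['d'])
print('side',bar(P2,(.365,.305)))
m=(P2[...,2]>.085)&(P2[...,2]<.095)&(np.hypot(P2[...,0]-.514,P2[...,1]-.259)<.06); q=P2[m]; print('side rim',np.median(q[:,2]),(q.min(0)+q.max(0))/2)
for n,b in(('sealer',((.3,.6),(.3,.8))),('printer',((.3,.7),(-.1,.2)))):
    for A in(P,P2):
        k=(A[...,0]>b[0][0])&(A[...,0]<b[0][1])&(A[...,1]>b[1][0])&(A[...,1]<b[1][1])&(A[...,2]>.12)&(A[...,2]<.5)
        if k.any(): print(n,A[k].min(0).round(3),A[k].max(0).round(3))
c=get_calibration('wrist'); s=sense(); T=R.from_quat(s['tool_rot']).as_matrix(); M=cam(c)[4]
print('cam in tool mm',T.T@(c['xyz']-s['tcp_pos'])*1000,'\n',(T.T@M).round(3),c['vfov'])
go((.47,.26,.36)); go((.416,-.112,.30),None)
E
```

```text
(array([364.5864 , 303.96872], dtype=float32), (365.07427978515625, 304.65716552734375), (48.784095764160156, 14.35392951965332), np.float32(15.319794), np.float64(0.051257581729708956))
(array([ 416.40363, -111.90367], dtype=float32), (416.8092346191406, -112.41825103759766), (49.76698684692383, 14.33964729309082), np.float32(7.197586), np.float64(0.051445130507113634))
side (array([372.05692, 309.9794 ], dtype=float32), (368.8798828125, 307.9305114746094), (49.510650634765625, 14.055088996887207), np.float32(13.917174), np.float64(0.052348367595633216))
side rim 0.09101486802422465 [0.51692896 0.26210839 0.08949672]
sealer [0.456 0.376 0.123] [0.503 0.656 0.315]
sealer [0.461 0.38  0.12 ] [0.507 0.655 0.317]
printer [ 0.421 -0.011  0.12 ] [0.6   0.131 0.216]
printer [ 0.424 -0.009  0.12 ] [0.603 0.134 0.215]
cam in tool mm [  83.74899453    0.35915326 -133.44710092] 
 [[ 0.001 -0.947 -0.321]
 [ 1.     0.001  0.001]
 [-0.001 -0.321  0.947]] 62.16721169475356
tcp [0.2803 0.5579 0.2384] F [-0.4  0.4  0.6] gap 1.001 t 0.1 z-axis [-0.0012 -0.0015 -1.    ]
tool y dir 63.31 q6 -0.178
shift mm [-303.3 -181.2 -121.3]
tcp [0.2803 0.5579 0.2384] F [-0.4  0.4  0.6] gap 1.001 t 0.1 z-axis [-0.0012 -0.0015 -1.    ]
tool y dir 63.31 q6 -0.178
shift mm [-422.1 -537.7  -60.7]
```

Emit:
{"method": "play_rows", "body": {"rows": [[[0,0,0],[0,0,-40],0],[[0,0,0],[0,0,-40],0],[[0,0,0],[-20,-20,-20],0],[[0,0,0],[-31,-20,0],0],[[0,0,0],[-31,-20,0],0],[[0,0,0],[-31,-20,0],0],[[0,0,0],[-31,-20,0],0],[[0,0,0],[-31,-20,0],0],[[0,0,0],[-31,-20,0],0],[[0,0,0],[-31,-20,10],0],[[0,0,0],[-31,-20,10],0],[[0,0,0],[0,0,0],0]]}}

```text
t: 1.1
tcp_pos: [0.4414, 0.2718, 0.3173]
tool_rot: [0.234, 0.972, -0.002, -0.001]
force: [-0.1, -0.0, -0.6]
finger_gap: 0.999
gripper_force: 0.0
```

Run:
```python
from h import *
go((.39,-.10,.32),7+90)
c,p,d=shot('wrist'); np.savez('pics/w1.npz',p=p,d=d,c=np.array(c,dtype=object)); P=points(c,d)
m=(np.hypot(P[...,0]-.514,P[...,1]-.259)<.06)&(P[...,2]>.08)&(P[...,2]<.1)
v,u=np.where(m); q=P[m]; print(np.median(q[:,2]),cv2.minEnclosingCircle((q[:,:2]*1000).astype(np.float32)))
x0,x1,y0,y1=u.min()-10,u.max()+10,v.min()-10,v.max()+10; print(x0,x1,y0,y1)
k=560/max(x1-x0,y1-y0); print(k); save('can1',cv2.resize(p[max(y0,0):y1,max(x0,0):x1],None,fx=k,fy=k,interpolation=cv2.INTER_CUBIC))
```

```text
tcp [0.4414 0.2718 0.3173] F [-0.1 -0.  -0.6] gap 0.999 t 1.1 z-axis [-0.0021 -0.0043 -1.    ]
tool y dir 62.95 q6 -0.759
shift mm [-123.3 -354.5   -1. ]
turn z -34.05
0.08891788092449343 ((515.612060546875, 262.29010009765625), 47.89229202270508)
230 326 166 258
5.833333333333333
```

View pics/can1.png

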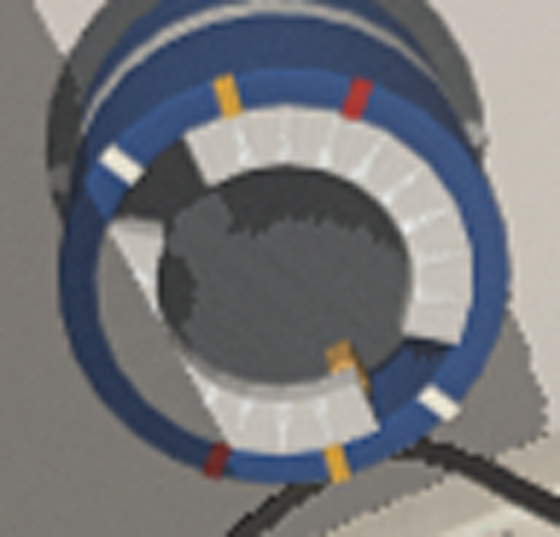

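The wrist crop shows white marks at (121,165) and (440,403), yellow at (228,96) and (337,463), red at (358,98) and (216,461) in the crop, centre about (282,278).

Run:
```python
from h import *
z=np.load('pics/w1.npz',allow_pickle=True); c=z['c'].item(); k=5.8333
def w(u,v): return ray(c,230+(u+.5)/k-.5,166+(v+.5)/k-.5,.09)[:2]*1000
for n,a,b,o in(('white',(121,165),(440,403),0),('yellow',(228,96),(337,463),35),('red',(358,98),(216,461),70)):
    A,B=w(*a),w(*b); D=A-B; print(n,((A+B)/2).round(1),np.linalg.norm(D).round(1),'angle',(np.degrees(np.arctan2(D[1],D[0]))%180).round(1),'notch axis',((np.degrees(np.arctan2(D[1],D[0]))+o)%180).round(1))
zt=np.load('pics/top0.npz',allow_pickle=True)
p=zt['p'][140:200,140:192]; h=cv2.cvtColor(p,cv2.COLOR_RGB2HSV)
print(bar(points(c,z['d']),(.365,.305)))
```

```text
white [515.5 262.4] 87.1 angle 24.6 notch axis 24.6
yellow [515.4 262.5] 87.1 angle 169.5 notch axis 24.5
red [515.4 262.6] 87.4 angle 134.3 notch axis 24.3
(array([366.94766, 307.3014 ], dtype=float32), (367.00762939453125, 307.27362060546875), (49.71603012084961, 13.903840065002441), np.float32(15.236815), np.float64(0.05037337187573454))
```

Emit:
{"method": "play_rows", "body": {"rows": [[[0,0,0],[-12,-30,-15],0],[[0,0,0],[-11,-32,0],0],[[0,0,0],[-11,-32,0],0],[[0,0,0],[-11,-32,0],0],[[0,0,0],[-11,-32,0],0],[[0,0,0],[-11,-32,0],0],[[0,0,0],[-11,-32,0],0],[[0,0,0],[-11,-32,0],0],[[0,0,0],[-11,-32,0],0],[[0,0,0],[-11,-32,0],0],[[0,0,0],[-11,-32,0],0],[[0,0,0],[0,0,15],0]]}}

```text
t: 2.15
tcp_pos: [0.3933, -0.0956, 0.3217]
tool_rot: [0.233, 0.972, -0.002, 0.004]
force: [0.6, -0.1, 0.5]
finger_gap: 0.999
gripper_force: 0.0
```

Emit:
{"method": "play_rows", "body": {"rows": [[[0,0,-7],[0,0,0],0],[[0,0,-7],[0,0,0],0],[[0,0,-7],[0,0,0],0],[[0,0,-7],[0,0,0],0],[[0,0,-6],[0,0,0],0],[[0,0,0],[0,0,0],0]]}}

```text
t: 2.65
tcp_pos: [0.3912, -0.0893, 0.3194]
tool_rot: [-0.065, 0.998, 0.0, 0.0]
force: [0.2, 0.1, -0.0]
finger_gap: 1.001
gripper_force: 0.0
```

Run:
```python
from h import *
c,p,d=shot('wrist'); P=points(c,d); b=bar(P,(.4165,-.112)); print(b)
save('n1',p)
m=(np.hypot(P[...,0]-.56,P[...,1]+.0985)<.045)&(P[...,2]>.025)&(P[...,2]<.04); q=P[m]
if len(q): print('stand',np.median(q[:,2]),cv2.minEnclosingCircle((q[:,:2]*1000).astype(np.float32)))
go((b[1][0]/1000,b[1][1]/1000,.1),b[3]+90)
```

```text
(array([ 417.23264, -110.52699], dtype=float32), (417.90399169921875, -110.56098175048828), (48.59114074707031, 13.912981986999512), np.float32(8.231743), np.float64(0.050516876356409446))
stand 0.028875047512809865 ((562.4390258789062, -97.18915557861328), 33.86696243286133)
tcp [ 0.3912 -0.0894  0.3194] F [ 0.3 -0.  -0.7] gap 1.001 t 2.7 z-axis [ 1.e-04  4.e-04 -1.e+00]
tool y dir 97.26 q6 -2.203
shift mm [-23.8 -24.4 219.4]
turn z -0.97
```

Emit:
{"method": "play_rows", "body": {"rows": [[[0,0,-1],[-8,-8,36],0],[[0,0,0],[-8,-8,36],0],[[0,0,0],[-8,-8,36],0],[[0,0,0],[0,0,36],0],[[0,0,0],[0,0,0],0]]}}

```text
t: 3.12
tcp_pos: [0.4149, -0.1086, 0.17]
tool_rot: [-0.071, 0.997, 0.004, -0.006]
force: [-0.7, 1.3, 0.3]
finger_gap: 0.996
gripper_force: 0.0
```

Run:
```python
from h import *
c,p,d=shot('wrist'); P=points(c,d); b=bar(P,(.4165,-.112)); print(b)
save('n2',p)
go((b[1][0]/1000,b[1][1]/1000,.036),b[3]+90)
```

```text
(array([ 416.35086, -111.01728], dtype=float32), (417.64630126953125, -110.68606567382812), (49.28153610229492, 13.596212387084961), np.float32(7.273776), np.float64(0.050483966951342385))
tcp [ 0.416  -0.1091  0.1727] F [-0.1 -0.8  0.1] gap 1.0 t 3.17 z-axis [-0.0085  0.005  -1.    ]
tool y dir 98.21 q6 -2.232
shift mm [ -2.5  -2.7 136.7]
turn z 0.94
```

View pics/n2.png

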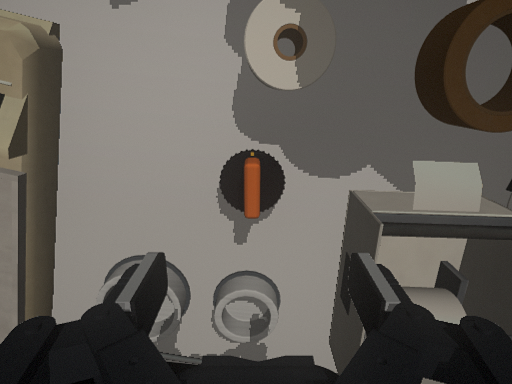

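The wrist picture shows the narrow cap's bar at (252,187), centred between the open fingers (150 and 365, row 290), with nothing in their way.

Emit:
{"method": "play_rows", "body": {"rows": [[[0,0,0],[0,0,34],0],[[0,0,0],[0,0,34],0],[[0,0,0],[0,0,34],0],[[0,0,0],[0,0,22],0],[[0,0,0],[0,0,10],0],[[0,0,0],[0,0,5],0],[[0,0,0],[0,0,0],0],[[0,0,0],[0,0,0],0]]}}

```text
t: 3.83
tcp_pos: [0.4195, -0.1112, 0.0378]
tool_rot: [-0.072, 0.997, -0.001, 0.001]
force: [0.1, 0.1, -0.1]
finger_gap: 1.001
gripper_force: 0.0
```

Emit:
{"method": "play_rows", "body": {"rows": [[[0,0,0],[0,0,0],1],[[0,0,0],[0,0,0],1],[[0,0,0],[0,0,0],1],[[0,0,0],[0,0,0],1],[[0,0,0],[0,0,0],1],[[0,0,0],[0,0,0],1],[[0,0,0],[0,0,0],1],[[0,0,0],[0,0,0],1]], "grip_force": 50}}

```text
t: 4.5
tcp_pos: [0.4182, -0.1108, 0.0364]
tool_rot: [-0.072, 0.997, -0.0, 0.0]
force: [0.3, -0.1, 3.0]
finger_gap: 0.149
gripper_force: 53.4
```

Run:
```python
from h import *
go((.5622,-.0975,.120)); print(sense()['gripper_force'])
```

```text
tcp [ 0.4182 -0.1108  0.0364] F [ 0.3 -0.1  3. ] gap 0.149 t 4.5 z-axis [ 2.e-04 -1.e-04 -1.e+00]
tool y dir 98.3 q6 -2.234
shift mm [-144.4   -7.6  -83.6]
53.36349427700043
```

Emit:
{"method": "play_rows", "body": {"rows": [[[0,0,0],[0,0,-15],1],[[0,0,0],[0,0,-25],1],[[0,0,0],[0,0,-25],1],[[0,0,0],[-20,-1,-15],1],[[0,0,0],[-26,-2,0],1],[[0,0,0],[-26,-2,0],1],[[0,0,0],[-26,-1,0],1],[[0,0,0],[-26,-1,0],1],[[0,0,0],[-20,-1,0],1],[[0,0,0],[0,0,0],1],[[0,0,0],[0,0,0],1]]}}

```text
t: 5.42
tcp_pos: [0.562, -0.0974, 0.1156]
tool_rot: [-0.073, 0.997, 0.0, -0.001]
force: [0.1, 0.2, -1.7]
finger_gap: 0.152
gripper_force: 52.8
```

Run:
```python
from h import *
c,p,d=shot('wrist'); P=points(c,d); s=sense()
go((.5622,-.0975,.052)); save('n3',p)
m=(np.hypot(P[...,0]-.562,P[...,1]+.0975)<.05)&(P[...,2]>.025)&(P[...,2]<.036); q=P[m]
print(len(q),q.min(0),q.max(0)); v,u=np.where(m); print(u.min(),u.max(),v.min(),v.max())
a=(q[:,:2]*1000); 
A=np.c_[2*a,np.ones(len(a))]
# flange of the cap
f=(np.hypot(P[...,0]-.562,P[...,1]+.0975)<.05)&(P[...,2]>.085)&(P[...,2]<.112); g=P[f]; 
if len(g): print('flange',np.median(g,0),g.min(0),g.max(0),(g.min(0)+g.max(0))/2)
ct,pt,dt=shot('top'); Pt=points(ct,dt); f=(np.hypot(Pt[...,0]-.562,Pt[...,1]+.0975)<.05)&(Pt[...,2]>.09)&(Pt[...,2]<.13); save('t3',pt)
```

```text
tcp [ 0.5606 -0.0973  0.1155] F [ 0.  -0.2 -0.5] gap 0.153 t 5.47 z-axis [-2.8e-03  9.0e-04 -1.0e+00]
tool y dir 98.34 q6 -2.084
shift mm [-1.7 -0.5 63.5]
1604 [ 0.52884316 -0.13089445  0.02501271] [ 0.57422792 -0.06369107  0.03137744]
211 301 156 210
flange [ 0.54708324 -0.1006513   0.10209777] [ 0.53101604 -0.12695074  0.09406419] [ 0.58104082 -0.06565733  0.1119412 ] [ 0.55602843 -0.09630404  0.1030027 ]
```

View pics/n3.png

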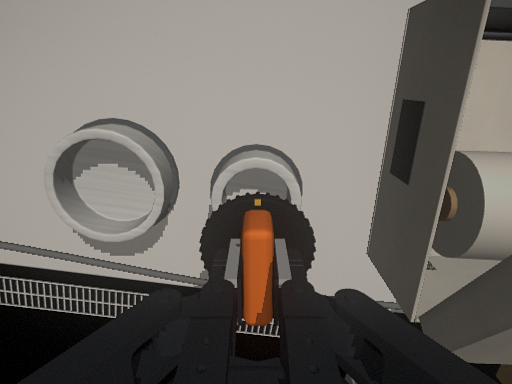

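The view shows the narrow cap held straight, above the stand and lined up with it (stand centre column 256, cap 258).

Emit:
{"method": "play_rows", "body": {"rows": [[[0,0,0],[-1,0,20],1],[[0,0,0],[0,0,20],1],[[0,0,0],[0,0,10],1],[[0,0,0],[0,0,8],1],[[0,0,0],[0,0,6],1],[[0,0,0],[0,0,1],1],[[0,0,0],[0,0,0],1],[[0,0,0],[0,0,0],1]]}}

```text
t: 6.18
tcp_pos: [0.5632, -0.0979, 0.0518]
tool_rot: [-0.072, 0.997, -0.0, 0.0]
force: [-0.3, 0.3, -1.2]
finger_gap: 0.154
gripper_force: 52.9
```

Run:
```python
from h import *
go((.5622,-.0975,.050))
```

```text
tcp [ 0.5632 -0.0979  0.0518] F [-0.3  0.3 -1.2] gap 0.154 t 6.18 z-axis [ 9.e-04 -4.e-04 -1.e+00]
tool y dir 98.3 q6 -2.083
shift mm [0.9 0.5 1.8]
```

Emit:
{"method": "play_rows", "body": {"rows": [[[0,0,0],[0,0,1.5],1],[[0,0,0],[0,0,0],0.5],[[0,0,0],[0,0,0],0.2],[[0,0,0],[0,0,0],0],[[0,0,0],[0,0,0],0],[[0,0,0],[0,0,0],0],[[0,0,0],[0,0,-15],0],[[0,0,0],[0,0,-35],0],[[0,0,0],[0,0,-40],0],[[0,0,0],[0,0,-40],0],[[0,0,0],[0,0,-40],0],[[0,0,0],[0,0,-30],0]]}}

```text
t: 7.18
tcp_pos: [0.5635, -0.0979, 0.2534]
tool_rot: [-0.073, 0.997, -0.001, 0.002]
force: [1.2, -0.2, 0.1]
finger_gap: 1.001
gripper_force: 0.0
```

Emit:
{"method": "play_rows", "body": {"rows": [[[0,0,0],[0,0,-40],0],[[0,0,0],[0,0,-40],0],[[0,0,0],[0,0,-20],0],[[0,0,0],[0,0,0],0]]}}

```text
t: 7.52
tcp_pos: [0.5654, -0.0985, 0.3563]
tool_rot: [-0.073, 0.997, -0.003, 0.006]
force: [-0.2, -0.0, 0.9]
finger_gap: 1.003
gripper_force: 0.0
```

Run:
```python
from h import *
c,p,d=shot('wrist'); P=points(c,d)
m=(np.hypot(P[...,0]-.562,P[...,1]+.0975)<.045)&(P[...,2]>.028); print('flange z',np.percentile(P[m][:,2],[10,50,95]))
print(bar(P,(.562,-.0975),.058,.08))
save('n4',p)
go((.345,.28,.31),15.2+90)
```

```text
flange z [0.06618495 0.42304418 0.43289742]
(array([562.5339 , -96.77933], dtype=float32), (563.1716918945312, -96.61615753173828), (48.5704345703125, 12.34746265411377), np.float32(8.366663), np.float64(0.06440466200044082))
tcp [ 0.564  -0.098   0.3531] F [-0.3  0.3 -0.6] gap 1.003 t 7.57 z-axis [ 0.0066 -0.0025 -1.    ]
tool y dir 98.32 q6 -2.083
shift mm [162.3 405.9  40.7]
turn z -6.88
```

The narrow cap is seated (bar top 64–66 mm, as it should be). Now to the wide cap.

Emit:
{"method": "play_rows", "body": {"rows": [[[0,0,0],[13,34,0],0],[[0,0,0],[13.5,34,0],0],[[0,0,0],[13.5,34,0],0],[[0,0,0],[13.5,34,0],0],[[0,0,0],[13.5,34,0],0],[[0,0,0],[13.5,34,0],0],[[0,0,0],[13.5,34,0],0],[[0,0,0],[13.5,34,0],0],[[0,0,0],[13.5,34,0],0],[[0,0,0],[13.5,34,0],0],[[0,0,0],[13.5,34,0],0],[[0,0,0],[13.5,32,0],0]]}}

```text
t: 8.57
tcp_pos: [0.342, 0.2817, 0.3481]
tool_rot: [-0.072, 0.997, -0.001, -0.002]
force: [0.5, -0.1, -0.0]
finger_gap: 0.997
gripper_force: 0.0
```

Emit:
{"method": "play_rows", "body": {"rows": [[[0,0,-7],[0,0,0],0],[[0,0,0],[0,0,30],0],[[0,0,0],[0,0,30],0],[[0,0,0],[0,0,30],0],[[0,0,0],[0,0,0],0],[[0,0,0],[0,0,0],0]]}}

```text
t: 9.07
tcp_pos: [0.3425, 0.2799, 0.2579]
tool_rot: [-0.133, 0.991, -0.001, -0.003]
force: [-0.2, 0.4, 0.1]
finger_gap: 0.999
gripper_force: 0.0
```

Run:
```python
from h import *
c,p,d=shot('wrist'); P=points(c,d); b=bar(P,(.366,.306)); print(b)
go((b[1][0]/1000,b[1][1]/1000,.036),b[3]+90)
```

```text
(array([365.4183, 307.0236], dtype=float32), (366.2665710449219, 306.9985656738281), (49.11895751953125, 13.903253555297852), np.float32(15.347945), np.float64(0.05055507600538581))
tcp [0.344  0.2805 0.2595] F [ 1.6 -0.6  0.6] gap 1.0 t 9.12 z-axis [-2.e-03 -9.e-04 -1.e+00]
tool y dir 105.31 q6 -1.407
shift mm [-28.9  19.8 223.4]
turn z -0.04
```

Emit:
{"method": "play_rows", "body": {"rows": [[[0,0,0],[-10,7,36],0],[[0,0,0],[-10,7,36],0],[[0,0,0],[-9,6,36],0],[[0,0,0],[0,0,36],0],[[0,0,0],[0,0,34],0],[[0,0,0],[0,0,22],0],[[0,0,0],[0,0,12],0],[[0,0,0],[0,0,8],0],[[0,0,0],[0,0,3],0],[[0,0,0],[0,0,0],0],[[0,0,0],[0,0,0],0]]}}

```text
t: 10.03
tcp_pos: [0.3681, 0.3082, 0.0379]
tool_rot: [-0.133, 0.991, 0.0, 0.001]
force: [-0.9, 0.1, -0.0]
finger_gap: 0.999
gripper_force: 0.0
```

Emit:
{"method": "play_rows", "body": {"rows": [[[0,0,0],[0,0,0],1],[[0,0,0],[0,0,0],1],[[0,0,0],[0,0,0],1],[[0,0,0],[0,0,0],1],[[0,0,0],[0,0,0],1],[[0,0,0],[0,0,0],1],[[0,0,0],[0,0,0],1],[[0,0,0],[0,0,0],1]], "grip_force": 90}}

```text
t: 10.7
tcp_pos: [0.3671, 0.3077, 0.0371]
tool_rot: [-0.133, 0.991, 0.0, 0.0]
force: [0.1, -0.7, 3.4]
finger_gap: 0.142
gripper_force: 88.1
```

Run:
```python
from h import *
go((.5155,.2625,.28),114.5)
```

```text
tcp [0.3671 0.3077 0.0371] F [ 0.1 -0.7  3.4] gap 0.142 t 10.7 z-axis [ 4.e-04  1.e-04 -1.e+00]
tool y dir 105.32 q6 -1.374
shift mm [-131.3  -82.8 -242.9]
turn z -9.18
```

Emit:
{"method": "play_rows", "body": {"rows": [[[0,0,0],[0,0,-15],1],[[0,0,0],[0,0,-30],1],[[0,0,-3],[0,0,-30],1],[[0,0,-3],[0,0,-30],1],[[0,0,-3.2],[0,0,-30],1],[[0,0,0],[0,0,-28],1],[[0,0,0],[-20,-18,0],1],[[0,0,0],[-24,-21,0],1],[[0,0,0],[-24,-21,0],1],[[0,0,0],[-24,-21,0],1],[[0,0,0],[-24,-21,0],1],[[0,0,0],[0,0,0],1]]}}

```text
t: 11.7
tcp_pos: [0.5217, 0.2613, 0.1997]
tool_rot: [-0.211, 0.978, -0.001, 0.004]
force: [0.3, 0.6, -1.1]
finger_gap: 0.144
gripper_force: 88.1
```

Emit:
{"method": "play_rows", "body": {"rows": [[[0,0,0],[0,0,0],1],[[0,0,0],[0,0,0],1]]}}

```text
t: 11.87
tcp_pos: [0.5134, 0.2627, 0.1988]
tool_rot: [-0.212, 0.977, 0.0, -0.002]
force: [-1.0, 0.9, -1.5]
finger_gap: 0.148
gripper_force: 88.1
```

Run:
```python
from h import *
go((.5155,.2625,.111),114.5)
c,p,d=shot('wrist'); save('w5',p); P=points(c,d)
b=bar(P,(.5155,.2625),.205,.23); print(b)
for lo,hi in((.08,.1),(.18,.195)):
    m=(np.hypot(P[...,0]-.514,P[...,1]-.259)<.06)&(P[...,2]>lo)&(P[...,2]<hi); q=P[m]; print(len(q))
    if len(q): print(np.median(q[:,2]),cv2.minEnclosingCircle((q[:,:2]*1000).astype(np.float32)))
```

```text
tcp [0.5134 0.2627 0.1988] F [-1.   0.9 -1.5] gap 0.148 t 11.87 z-axis [-3.5e-03 -6.0e-04 -1.0e+00]
tool y dir 114.48 q6 -1.719
shift mm [-2.1 -1.1 87.8]
turn z -0.02
(array([507.83316, 261.45547], dtype=float32), (512.1691284179688, 263.30035400390625), (41.22420883178711, 41.68184280395508), np.float32(24.617144), np.float64(0.21260772058654903))
3410
0.08887092349603515 ((515.1552734375, 261.921142578125), 47.685455322265625)
9086
0.18464193679939575 ((512.6534423828125, 263.5757751464844), 39.88618087768555)
```

View pics/w5.png

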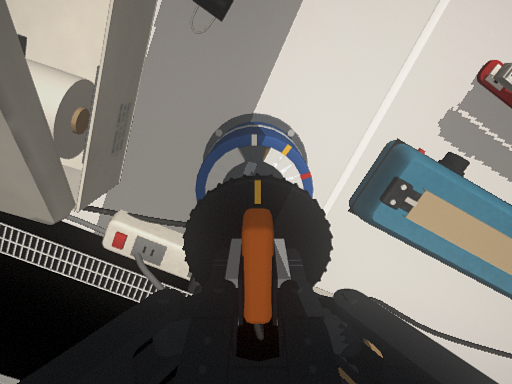

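The view shows the wide cap held straight, pointer at (257,190) toward the white mark at (254,140); yellow (288,149), red (305,176) clockwise... I'll lower close above the rim and re-check.

Emit:
{"method": "play_rows", "body": {"rows": [[[0,0,0],[0,0,20],1],[[0,0,0],[0,0,20],1],[[0,0,0],[0,0,10],1],[[0,0,0],[0,0,8],1],[[0,0,0],[0,0,4],1],[[0,0,0],[0,0,0],1],[[0,0,0],[0,0,0],1],[[0,0,0],[0,0,0],1]]}}

```text
t: 12.58
tcp_pos: [0.5154, 0.2632, 0.1387]
tool_rot: [-0.212, 0.977, 0.0, 0.001]
force: [0.3, -0.5, -1.3]
finger_gap: 0.144
gripper_force: 88.1
```

Run:
```python
from h import *
go((.5155,.2620,.111),114.5)
c,p,d=shot('wrist'); save('w6',p); P=points(c,d)
for lo,hi in((.08,.096),(.12,.130)):
    m=(np.hypot(P[...,0]-.514,P[...,1]-.259)<.06)&(P[...,2]>lo)&(P[...,2]<hi); q=P[m]; print(len(q))
    if len(q): print(np.median(q[:,2]),cv2.minEnclosingCircle((q[:,:2]*1000).astype(np.float32)))
go(None)
```

```text
tcp [0.5154 0.2632 0.1387] F [ 0.3 -0.5 -1.3] gap 0.144 t 12.58 z-axis [ 1.7e-03  5.0e-04 -1.0e+00]
tool y dir 114.52 q6 -1.72
shift mm [ 0.5 -1.1 27.7]
turn z 0.02
4300
0.0888085962977619 ((515.0505981445312, 261.86346435546875), 47.78477096557617)
8943
0.12441469344736208 ((514.828857421875, 264.38543701171875), 39.986854553222656)
tcp [0.5155 0.2632 0.1387] F [-0.1  0.4 -1.9] gap 0.142 t 12.63 z-axis [ 1.8e-03  5.0e-04 -1.0e+00]
tool y dir 114.52 q6 -1.72
```

Run:
```python
from h import *
c,p,d=shot('wrist'); P=points(c,d); s=sense(); T=R.from_quat(s['tool_rot']).as_matrix()
Q=(P-s['tcp_pos'])@T*1000
from scipy.optimize import least_squares
for n,lo,hi,r in(('rim',.082,.096,48),('flange',.119,.130,39)):
    m=(np.hypot(P[...,0]-.515,P[...,1]-.262)<.056)&(P[...,2]>lo)&(P[...,2]<hi); q=Q[m][:,:2]
    # outer boundary: farthest point in each angular bin on the camera side (+x)
    a=np.degrees(np.arctan2(q[:,1],q[:,0])); rr=np.hypot(*q.T)
    pts=np.array([q[k][rr[k].argmax()] for b in range(-75,75,5) if (k:=np.where((a>=b)&(a<b+5))[0]).size>3])
    f=least_squares(lambda x:np.hypot(*(pts-x[:2]).T)-x[2],[0,0,r],loss='soft_l1')
    print(n,len(pts),f.x.round(2),'extent y',np.percentile(q[:,1],[0.2,99.8]).round(1))
```

```text
rim 30 [ 0.81 -1.02 47.65] extent y [-47.9  45.9]
flange 30 [ 0.26  1.4  39.4 ] extent y [-37.3  39.6]
```

Emit:
{"method": "play_rows", "body": {"rows": [[[0,0,0],[0.5,-2.2,0],1],[[0,0,0],[0,0,4],1],[[0,0,0],[0,0,4],1],[[0,0,0],[0,0,3],1],[[0,0,0],[0,0,3],1],[[0,0,0],[0,0,3],1],[[0,0,0],[0,0,0],1],[[0,0,0],[0,0,0],1]]}}

```text
t: 13.35
tcp_pos: [0.5151, 0.2607, 0.1204]
tool_rot: [-0.212, 0.977, -0.0, -0.0]
force: [0.5, -0.5, -1.1]
finger_gap: 0.142
gripper_force: 88.1
```

Run:
```python
from h import *
go((.5155,.2620,.111),114.5); print(sense()['ft_torque'])
```

```text
tcp [0.5151 0.2607 0.1204] F [ 0.5 -0.5 -1.1] gap 0.142 t 13.35 z-axis [-7.e-04 -2.e-04 -1.e+00]
tool y dir 114.51 q6 -1.724
shift mm [-0.9  1.   9.4]
turn z 0.01
[-0.00351186 -0.04405428 -0.0098854 ]
```

Entered the notches without contact. Lower to seating.

Emit:
{"method": "play_rows", "body": {"rows": [[[0,0,0],[0,0,3],1],[[0,0,0],[0,0,3],1],[[0,0,0],[0,0,2],1],[[0,0,0],[0,0,1],1],[[0,0,0],[0,0,0],1],[[0,0,0],[0,0,0],1]]}}

```text
t: 13.85
tcp_pos: [0.5153, 0.2608, 0.1117]
tool_rot: [-0.212, 0.977, -0.0, -0.0]
force: [0.3, -0.4, -1.5]
finger_gap: 0.141
gripper_force: 88.1
```

Emit:
{"method": "play_rows", "body": {"rows": [[[0,0,0],[0,0,0.5],1],[[0,0,0],[0,0,0.5],1],[[0,0,0],[0,0,0],1],[[0,0,0],[0,0,0],1]]}}

```text
t: 14.18
tcp_pos: [0.5155, 0.2608, 0.1111]
tool_rot: [-0.212, 0.977, 0.0, 0.0]
force: [-0.1, -0.0, 2.8]
finger_gap: 0.148
gripper_force: 88.4
```

Emit:
{"method": "play_rows", "body": {"rows": [[[0,0,0],[0,0,0.5],1],[[0,0,0],[0,0,0],1],[[0,0,3],[0,0,0],1],[[0,0,3],[0,0,0],1],[[0,0,3],[0,0,0],1],[[0,0,3],[0,0,0],1],[[0,0,3],[0,0,0],1],[[0,0,3],[0,0,0],1],[[0,0,3],[0,0,0],1],[[0,0,3],[0,0,0],1],[[0,0,3],[0,0,0],1],[[0,0,0],[0,0,0],1]], "grip_force": 110}}

```text
t: 15.18
tcp_pos: [0.5153, 0.261, 0.1111]
tool_rot: [0.022, 1.0, 0.0, 0.0]
force: [-2.0, -0.3, 5.2]
finger_gap: 0.136
gripper_force: 110.3
```

Run:
```python
from h import *
go((.5155,.2608,.111),79.5); print(sense()['ft_torque'])
```

```text
tcp [0.5153 0.261  0.1111] F [-2.  -0.3  5.2] gap 0.136 t 15.18 z-axis [ 4.e-04  4.e-04 -1.e+00]
tool y dir 87.45 q6 -1.251
shift mm [-0.2 -0.2  0.1]
turn z 7.95
[0.07450911 0.3359581  0.01687547]
```

Emit:
{"method": "play_rows", "body": {"rows": [[[0,0,3],[0,0,0],1],[[0,0,3],[0,0,0],1],[[0,0,2],[0,0,0],1],[[0,0,0],[0,0,0],1],[[0,0,0],[0,0,0],1],[[0,0,0],[0,0,0],1]]}}

```text
t: 15.68
tcp_pos: [0.5153, 0.2611, 0.1111]
tool_rot: [0.091, 0.996, 0.0, 0.0]
force: [-1.5, 0.7, 5.2]
finger_gap: 0.135
gripper_force: 110.3
```

Run:
```python
from h import *
go((.5155,.2608,.111),79.5); print(sense()['ft_torque'])
c,p,d=shot('wrist'); np.savez('pics/w7.npz',p=p,d=d,c=np.array(c,dtype=object)); save('w7',cv2.resize(p[120:384,120:392],None,fx=2.2,fy=2.2,interpolation=cv2.INTER_CUBIC))
P=points(c,d)
for lo,hi in((.08,.094),(.094,.103)):
    m=(np.hypot(P[...,0]-.515,P[...,1]-.262)<.047)&(P[...,2]>lo)&(P[...,2]<hi); print(m.sum(),np.median(P[m][:,2]))
```

```text
tcp [0.5153 0.2611 0.1111] F [-1.5  0.7  5.2] gap 0.135 t 15.68 z-axis [ 5.e-04  7.e-04 -1.e+00]
tool y dir 79.54 q6 -1.113
shift mm [-0.2 -0.3  0.1]
turn z 0.04
[0.13525683 0.27343597 0.07102138]
4902 0.08893950252166123
8896 0.09688902637767048
```

View pics/w7.png

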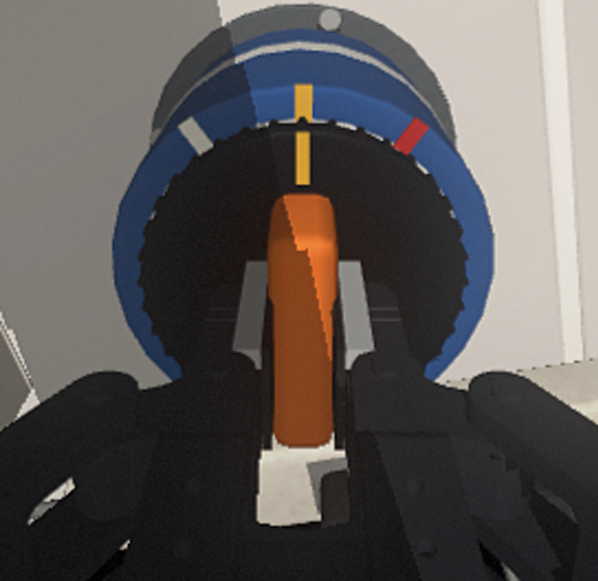

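The yellow pointer (303,158) meets the yellow mark (303,103). The flange top is 8 mm above the rim, which is exactly its thickness, so the cap is fully home.

```bash
python3 -c "
from station import *
print(sign_off())"
```

```text
the job is handed in; nothing more can be done
None
```

I handed the job in at about 16 s: the narrow cap is seated in its own stand and released, and the wide cap is fully home and held at the half-turn, its visible yellow pointer on the yellow mark, with the clip left alone.

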